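# Clear the plate, unhook the sagging gate bolt and hold the bin-bay gate ajar

## Robot

A 7-joint arm with a two-finger parallel gripper is mounted at the origin on the work surface. World frame = base frame: x ahead of the robot, y to its left, z up, the work surface at z = 0. Lengths are in mm, angles in rad, forces in N, time in s.
With the tool pointing down it reaches from about 350 to 775 mm from the base axis. Payload 3.1 kg.
Tool frame: the origin (TCP) lies at the very end of the fingers, on their centre line; the grasp point (between the pads) lies behind it (robot.grip_point_offset is the z of the grasp point in the tool frame, in mm); z points along the fingers, y is the line along which they close (so a half turn about z gives the same grasp; the last joint's range is limited). The gripper opens to 85 mm and grips with 20 to 120 N. Pads are 22 mm wide; open, the fingers measure 114 mm over their backs; the gripper's body (76 mm by 85 mm) begins 54 mm behind the grasp point. The pads swing forward as they close: fully open they stand 13 mm farther back than shut.
Start: joints at [1.285, 0.311, 0.014, 1.512, -0.004, 1.319, -0.027], TCP at [132.798, -533.743, 231.304] pointing down, gripper open.
Joint ranges: [-2.7, 2.7], [-0.3, 1.91], [-1.27, 1.3], [0.12, 2.57], [-1.44, 4.58], [0.2, 2.03], [-3.05, 3.05]. Speed limits (rad/s): [2.79, 2.79, 3.14, 3.14, 3.14, 3.14, 3.14].

## Interface

Orientations are given as a 3x3 rotation matrix whose columns are the frame's x, y, z axes.
In Python, from station import status, grab_frame, camera_model, job_done, recognise, mark_of, robot gives the robot as it stands.
- The arm moves only by the tool apply_moves, never from a script. Its argument "deltas" is a list of rows, each a list of 7 numbers: the turn, a rotation vector about the tool's x, y, z scaled (see below), then the shift along the tool's x, y, z scaled (see below), then the opening, from 0 (shut) to 1 (fully open). A call has 1 to 20 rows; each row is the pose to reach, as a shift and turn from the pose commanded when the call began, along the tool's axes at that moment; what a row does not reach only later rows make up. The controller multiplies each number of a shift by 400 mm and each number of a turn by 30 degrees. A row lasts 1/12 s, in which the tool goes at most 41.7 mm and 7.16 degrees, less where a joint would pass 70% of its speed; a pose out of reach is approached as far as the arm can. A call with a number of a shift or a turn outside -1 to 1 is refused whole. A call with a gripper value outside its range is refused whole. The fingers move at their own pace and stop on an object; "squeeze" is the grip in N (left out, the last holds). Time passes only in rows, so rows that repeat a pose let the fingers close. It gives the time, the measured TCP pose, the force, the opening and the grip force at its end, in the units of the state.
- status.get_obs(): the state, without advancing time (a new reading comes with each control period).
- grab_frame(name): name is "scene" or "top"; returns the picture (384x512x3 uint8, blue, green, red); there is no depth.
- camera_model(name): a dict with "K" (3x3 intrinsics, pixels), "R" (3x3) and "t" (3): a world point X has camera coordinates R X + t. Camera axes: x right, y down, z forward; pixel columns grow to the right and rows downward; lengths in mm; the calibration is good to about 2 mm. A picture is of the moment at which its call begins. camera_model takes no time and is no camera call.
- job_done(): hands the job in; it is judged then, once.
Trained networks look in the newest picture that a camera, given by its name, has taken for a name from the list of things; names that differ only in an ending like _2 or _b are one class to them, and where a whole thing is asked for, a point or a joint stands for the part that bears it (a point fixed in the world has none). Each returns a list of dicts, best first, with "score" (0 to 1); they miss things now and then, are a little off and sometimes report something else, mostly with a low value. They report only what shows in the picture. A call takes as long as a camera call. They do not tell look-alikes from the thing itself.
- recognise(camera, label): "at" ([column, row] in pixels, amid what is visible of it).
- mark_of(camera, label): "at" ([column, row] in pixels: a listed point, or the origin of a listed thing).
The state is a dict: "clock": time; "joint_pos": joint angles; "joint_velocities": joint speeds; "effort": joint torques, N m; "eef_pos": TCP position; "tcp_rot": TCP orientation; "wrist_force": force on the tool from outside, world axes, zero at the start; "moment": the same for the moment, N m; "width": finger opening in mm; "grasp_force": force on a finger pad.
Only numpy, scipy, OpenCV 4.12 (cv2) and the standard library are available. Lean on these libraries where they do the work, as an engineer would, in place of code of your own. Each camera call takes 0.05 s, during which the arm holds its last target. There are 200 camera calls.

## Task

The metal plate lies in the way of the small bin-bay gate: slide it along the bench by its black handle, never lifting it off the bench, until it lies squarely inside the blue taped rectangle, and let go of it. Then take the gate's bolt by its red knob, lift the sagging bolt so that its hooked nose comes up over the keeper's bent lip, draw it fully out of the keeper, and with the same knob swing the sprung gate about 20 degrees open. Finish while still gripping the knob and holding the gate ajar there; leave the tubs, bottle, jar, beaker and tin alone.

Things in the scene. Friction and masses are not known exactly. Their poses are not given: they have to be found in the camera images.
- plate: Flat steel-grey metal plate, 100 (its x) x 120 (its y) x 14 mm thick, about 0.7 kg, loose on the bench in front of the gate. On its middle stands a black bar handle 50 mm long (along its x), 14 mm thick (along its y), from 14 to 52 mm above the bench. Origin: centre of its underside.
- plate_handle (a point): Middle of the top of the plate's black handle, 52 mm above the plate's underside.
- mark: Rectangle of blue tape on the bench, flat (no height): 150 (its x) x 170 mm (its y) outside, 15 mm tape, white inside, 120 x 140 mm. Origin: its centre. The plate's x must lie along its x, either way round. It may be to the left or to the right of the gate.
- bay: Fixed orange steel bay for bins, 135 mm high; its posts, 30 mm square, stand at x = 0 and 240 mm, y = +170 and -170 mm. Origin: middle of the gateway, on the bench. Its x points into the bay away from the robot, its y (to the left) towards the gate's hinge post. Gate, bolt and keeper are mounted on it; two tubs stand inside.
- gate (a joint): Angle of the gate (rad): 0 shut, positive as its free end swings out of the bay towards the robot, to 1.1 at most. A spring shuts it with about 0.5 N m when shut and 0.7 N m at 0.35 rad.
- gate_hinge (a point): Point on the gate's upright hinge axis, 135 mm above the bench, at the gate's left end (bay y = +150 mm). The grey steel barred gate is 300 mm wide, 135 mm high and 24 mm thick; its foot is 6 mm above the bench, so it cannot pass over the plate.
- gate_free_end (a point): Free end of the gate's top rail (300 mm from the hinge axis), 135 mm above the bench; the direction from gate_hinge to it is the direction of the gate.
- bolt: Steel barrel bolt on the gate's top rail. A 12 mm stem rises from its rod to a round red knob, 26 mm diameter, 30 mm tall, 228 to 258 mm above the bench when sagged. Origin: middle of the red knob (243 mm above the bench when sagged, 225 mm from the hinge axis when shut). Its y points along the gate to the hinge, its x square to the gate into the bay. 0.25 kg; it falls by itself.
- bolt_rod (a point): On the axis of the bolt's 12 mm rod under the knob, 79 mm below the knob's middle, 164 mm above the bench when sagged. The rod lies along the gate, loose in two tall wire staples 25 mm to the right and 125 mm to the left of the shut knob, tops 203 mm above the bench.
- bolt_slide (a joint): How far the bolt is drawn towards the hinge (m): 0 to 0.06. It takes about 2 N. Beyond 0.034 its end is out of the keeper and the gate is free.
- bolt_lift (a joint): How far the bolt is raised (m): 0 sagged, 0.026 at the stop. Its nose passes over the keeper's lip above about 0.015.
- bolt_nose (a point): Underside of the bolt's hooked nose: a block 10 mm wide, 12 mm along the bolt, hanging at the end of the rod, 104 mm from the knob's axis away from the hinge; 141 mm above the bench when sagged.
- keeper: Keeper on top of the right-hand front post of the bay: two dark cheeks 65 mm high, 20 mm apart, that trap the bolt's end (also when it is raised), and on the gate's side between them a brass lip, bent up, behind which the nose has dropped. Origin: centre of the post's top, 135 mm above the bench.
- keeper_lip (a point): Top edge of the keeper's bent lip, 155 mm above the bench; 6 mm thick.
- tub: White lidded tub, 110 x 130 x 70 mm, loose on the bench to one side. Origin: centre of its underside. Leave alone.
- bay_tub_left: White lidded tub, 150 x 125 x 95 mm, in the bay. Leave alone.
- bay_tub_right: White lidded tub, 150 x 125 x 95 mm, in the bay. Leave alone.
- wash_bottle: White bottle with red cap, 60 mm diameter, 160 mm high. Leave alone.
- amber_jar: Amber jar, 70 mm diameter, 90 mm high. Leave alone.
- beaker: Blue open cup, 70 mm diameter, 85 mm high. Leave alone.
- tin: Red tin, 80 mm diameter, 70 mm high. Leave alone.
Mind the look-alikes: they are no part of the job. What is shaped like the plate but brown or pink is not meant.

How it is judged:
By the outcome, as a careful person would: the job done as asked, in the order asked, and still so for the second after the job is handed in, while the arm keeps its last pose, push and grip.
It also fails if it takes over 58 s, if anything falls off the work surface, if the arm or the gripper's body presses on something with over 40 N, if the wrist force passes 120 N, or if a joint passes its speed limit or range.

## Working session

There is one attempt and no reset: what is moved stays moved. The work goes in short steps, Python scripts to look and compute and a tool call to move; the robot and the scene stay as the last step left them, time stands still between calls to the robot, and variables do not carry over. Pictures are saved under pics/ and viewed, at most 10 in all, crops included, and the job is handed in when it is done.

Besides the shell and the picture viewer there is one more tool, called as name(argument=value, ...), one argument or row to a line, values as JSON. apply_moves: Moves the arm, as the interface text tells. Shifts and turns lie within -1 to 1; 1 stands for 400 mm of shift or 30 degrees of turn. Its arguments: {"type":"object","properties":{"deltas":{"type":"array"},"squeeze":{"type":"number"}},"required":["deltas"]}

```bash
mkdir -p pics; ls
cat > h.py <<'E'
import numpy as np, cv2
from station import status, grab_frame, camera_model, job_done, recognise, mark_of, robot
def ray(cam,px):
    m=camera_model(cam);K,R,t=[np.array(m[k],float) for k in("K","R","t")]
    d=R.T@np.linalg.solve(K,[px[0],px[1],1.]);return -R.T@t,d
def onz(cam,px,z):
    c,d=ray(cam,px);return c+d*(z-c[2])/d[2]
def proj(cam,X):
    m=camera_model(cam);p=np.array(m["K"])@(np.array(m["R"])@np.array(X,float)+np.array(m["t"]).ravel());return p[:2]/p[2]
E
python3 - <<'E'
from h import *
a=[grab_frame(c) for c in("scene","top")]
cv2.imwrite("pics/a.png",cv2.resize(np.hstack(a),(800,300)))
cv2.imwrite("pics/top.png",cv2.resize(a[1],(800,600),interpolation=cv2.INTER_CUBIC))
cv2.imwrite("pics/scene.png",cv2.resize(a[0],(800,600),interpolation=cv2.INTER_CUBIC))
s=status.get_obs();print(s["clock"],s["eef_pos"],np.round(s["tcp_rot"],3).tolist(),s["width"],robot.grip_point_offset)
Z=dict(plate=0,plate_handle=52,mark=0,gate_hinge=135,gate_free_end=135,bolt=243,bolt_rod=164,bolt_nose=141,keeper=135,keeper_lip=155,bay=0,tub=0)
for n,z in Z.items():
  for c in("top","scene"):
    print(n,c,[(np.round(r["at"]).tolist(),round(r["score"],2),np.round(onz(c,r["at"],z)[:2]).tolist()) for r in mark_of(c,n)[:3]])
E
```

```text
pics
0.1 [ 132.65695175 -533.08946249  230.32527274] [[0.97, 0.242, -0.001], [0.242, -0.97, 0.002], [-0.0, -0.002, -1.0]] 85.49155620101554 -18.700000000000003
plate top [([192.0, 269.0], 0.88, [231.0, 286.0]), ([253.0, 201.0], 0.66, [515.0, 30.0]), ([233.0, 245.0], 0.62, [328.0, 117.0])]
plate scene [([343.0, 207.0], 0.86, [212.0, 268.0]), ([297.0, 209.0], 0.64, [324.0, 109.0]), ([254.0, 231.0], 0.59, [525.0, 27.0])]
plate_handle top [([307.0, 253.0], 0.9, [291.0, -188.0]), ([235.0, 246.0], 0.74, [322.0, 106.0]), ([254.0, 198.0], 0.69, [521.0, 25.0])]
plate_handle scene [([239.0, 172.0], 0.89, [293.0, -189.0]), ([258.0, 220.0], 0.76, [516.0, 35.0]), ([298.0, 198.0], 0.64, [316.0, 108.0])]
mark top [([332.0, 206.0], 0.78, [491.0, -306.0]), ([138.0, 199.0], 0.47, [526.0, 522.0])]
mark scene [([191.0, 195.0], 0.61, [476.0, -311.0]), ([233.0, 194.0], 0.27, [379.0, -164.0])]
gate_hinge top [([204.0, 163.0], 0.7, [651.0, 223.0])]
gate_hinge scene [([286.0, 250.0], 0.7, [669.0, 222.0]), ([207.0, 264.0], 0.38, [845.0, 46.0])]
gate_free_end top [([278.0, 174.0], 0.85, [602.0, -66.0])]
gate_f
[... 373 characters left out ...]
1.0])]
bolt_nose top [([288.0, 171.0], 0.65, [612.0, -105.0]), ([331.0, 164.0], 0.48, [642.0, -280.0])]
bolt_nose scene [([374.0, 279.0], 0.69, [642.0, 497.0]), ([211.0, 200.0], 0.66, [596.0, -114.0])]
keeper top [([284.0, 171.0], 0.46, [616.0, -92.0])]
keeper scene [([212.0, 206.0], 0.67, [615.0, -98.0])]
keeper_lip top [([282.0, 171.0], 0.58, [613.0, -82.0])]
keeper_lip scene [([190.0, 198.0], 0.66, [639.0, -173.0]), ([213.0, 204.0], 0.53, [626.0, -84.0])]
bay top [([242.0, 174.0], 0.86, [631.0, 79.0]), ([330.0, 168.0], 0.57, [656.0, -306.0])]
bay scene [([253.0, 253.0], 0.91, [626.0, 80.0])]
tub top [([180.0, 215.0], 0.9, [456.0, 340.0])]
tub scene [([340.0, 254.0], 0.63, [466.0, 351.0])]
```

View pics/top.png

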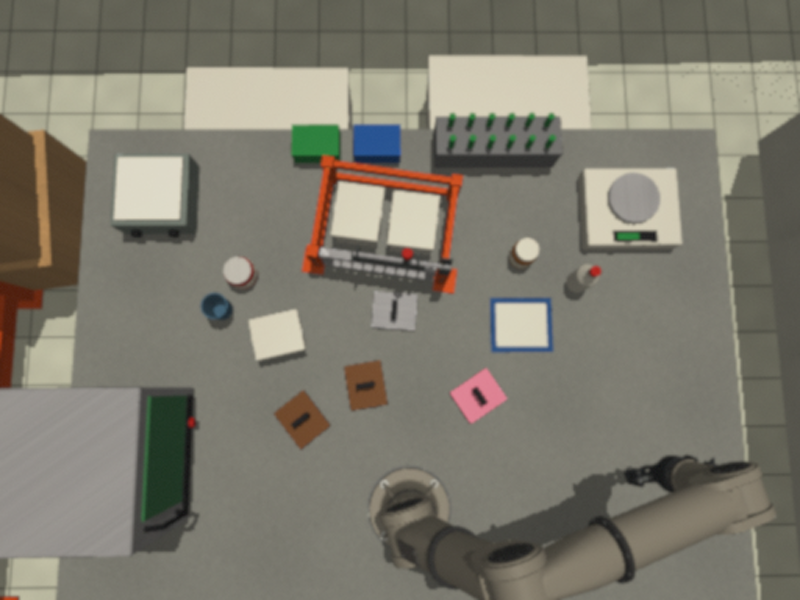

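View pics/scene.png

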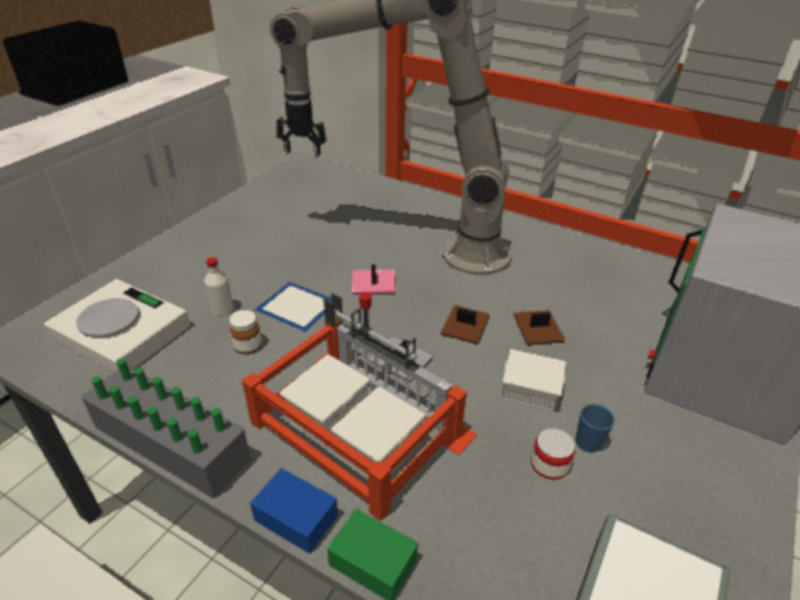

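```bash
cat > m.py <<'E'
from h import *
from scipy.optimize import least_squares
im=grab_frame("top");hsv=cv2.cvtColor(im,cv2.COLOR_BGR2HSV)
# mark
b=cv2.inRange(hsv,(100,120,40),(130,255,255));b[:170]=0;b[:,:300]=0;b[:,370:]=0
n=cv2.findNonZero(b)
r=cv2.minAreaRect(n);q=np.array([onz("top",p,0)[:2] for p in cv2.boxPoints(r)]);print("mark px",r,"c",q.mean(0).round(1),q.round().tolist())
e=sorted([(np.linalg.norm(q[(i+1)%4]-q[i]),*(q[(i+1)%4]-q[i])) for i in range(4)]);print("mark long yaw(deg of y axis)",np.degrees(np.arctan2(e[3][2],e[3][1])),[x[0] for x in e])
sc=grab_frame("scene")
# bay fit
P=dict(gate_hinge=(0,150,135),gate_free_end=(0,-150,135),bolt=(0,-75,243),bolt_rod=(0,-75,164),bay=(0,0,0),keeper=(0,-170,135),bolt_nose=(0,-179,141))
o=[]
for k,v in P.items():
  for c in("top","scene"):
    for d in mark_of(c,k)[:2]:
      o.append((k,c,v,np.array(d["at"])))
def f(p):
  w=p[2];R=np.array([[np.cos(w),-np.sin(w)],[np.sin(w),np.cos(w)]])
  return np.concatenate([proj(c,[*(R@v[:2]+p[:2]),v[2]])-a for k,c,v,a in o])
s=least_squares(f,[630,79,-.167],loss="soft_l1",x_scale=[10,10,.1]);print("bay",s.x,"deg",np.degrees(s.x[2]))
for (k,c,v,a),e in zip(o,s.fun.reshape(-1,2)): print(k,c,e.round(1),end="; ")
cv2.imwrite("pics/crop.png",np.vstack([cv2.resize(im[180:220,225:295],(770,300) if 0 else (525,300),interpolation=cv2.INTER_CUBIC),cv2.resize(sc[190:240,215:300],(525,300),interpolation=cv2.INTER_CUBIC)]))
E
python3 m.py
```

```text
mark px ((333.0, 207.5), (33.0, 38.0), 90.0) c [ 483.1 -311.4] [[555.0, -232.0], [554.0, -396.0], [411.0, -390.0], [413.0, -227.0]]
mark long yaw(deg of y axis) -90.42150294055146 [np.float64(142.05964328543448), np.float64(142.39457719271968), np.float64(162.4454936406206), np.float64(164.5068168509078)]
bay [ 6.38471930e+02  7.66800074e+01 -1.53862352e-01] deg -8.8156633980511
gate_hinge top [-1.9 -1.3]; gate_hinge scene [ 1.4 -0.7]; gate_free_end top [ 0.8 -2.4]; gate_free_end top [33.8 -2.7]; gate_free_end scene [2.2 3.1]; gate_free_end scene [-68.1 -41.3]; bolt top [-0.1 -0.7]; bolt top [32.  24.3]; bolt scene [ 1.5 -0.4]; bolt_rod top [-0.9 -2. ]; bolt_rod scene [-1.2 -1.4]; bolt_rod scene [-137.9  -69.2]; bay top [-1.2 -0.7]; keeper top [0.3 1.6]; keeper scene [0.1 2. ]; bolt_nose top [0.3 0.1]; bolt_nose scene [4.5 1.4]; bolt_nose scene [  3.1 -60.9];
```

View pics/crop.png

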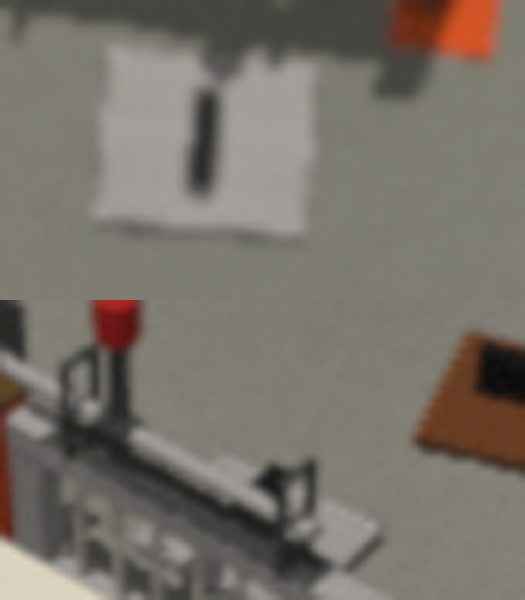

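```bash
cat >> h.py <<'E'
from scipy.spatial.transform import Rotation as Ro
def plan(x,y,z,yaw,pos=None,R=None):
    "delta row to tool-down pose with tool x at yaw (deg)"
    s=status.get_obs();R=np.array(s["tcp_rot"]) if R is None else R;p=np.array(s["eef_pos"]) if pos is None else np.array(pos)
    c,n=np.cos(np.radians(yaw)),np.sin(np.radians(yaw))
    T=np.array([[c,n,0],[n,-c,0],[0,0,-1.]])
    return np.r_[np.degrees(Ro.from_matrix(R.T@T).as_rotvec())/30,R.T@(np.array([x,y,z])-p)/400].round(3).tolist()
def st():
    s=status.get_obs();R=np.array(s["tcp_rot"]);print("t%.2f"%s["clock"],"tcp",np.round(s["eef_pos"],1),"yaw %.1f tilt"%np.degrees(np.arctan2(R[1,0],R[0,0])),R[:2,2].round(3),"F",np.round(s["wrist_force"],1),"w %.1f g %.1f"%(s["width"],s["grasp_force"]))
def quad(mask,z,off,k=8):
    c=max(cv2.findContours(mask,cv2.RETR_EXTERNAL,cv2.CHAIN_APPROX_NONE)[0],key=cv2.contourArea)
    b=cv2.boxPoints(cv2.minAreaRect(c));q=np.array([onz("top",(p+.5)/k-.5+off,z)[:2] for p in b])
    r=cv2.minAreaRect(q.astype(np.float32));return q.mean(0).round(1),np.round(r[1],1),round(r[2],1)
def look():
    im=grab_frame("top");out={}
    def up(x0,x1,y0,y1): return cv2.resize(im[y0:y1,x0:x1],None,fx=8,fy=8,interpolation=cv2.INTER_CUBIC),np.array([x0,y0])
    u,o=up(305,365,180,235);h=cv2.cvtColor(u,cv2.COLOR_BGR2HSV)
    out["mark_out"]=quad(cv2.inRange(h,(95,90,0),(130,255,255)),0,o)
    out["mark_in"]=quad(cv2.inRange(h,(0,0,150),(180,70,255)),0,o)
    return im,up,out
E
python3 - <<'E'
from h import *
im,up,o=look()
print(o)
u,f=up(228,280,182,216);g=cv2.cvtColor(u,cv2.COLOR_BGR2GRAY)
print("gray med",np.percentile(g,[5,25,50,75,95]))
for t in(140,150):print("plate",t,quad(cv2.morphologyEx(cv2.inRange(g,t,255),cv2.MORPH_CLOSE,np.ones((25,25))),14,f))
v=g.copy();v[:80]=255
for t in(60,80):print("handle",t,quad(cv2.inRange(v,0,t),52,f))
print(plan(514,27,200,-6));st()
E
```

```text
{'mark_out': (array([ 483.3, -312.7]), array([147.4, 173.3]), 0.0), 'mark_in': (array([ 483.3, -312.4]), array([150. , 123.7]), 89.8)}
gray med [ 69. 121. 124. 151. 159.]
plate 140 (array([523.4,  35.4]), array([124. ,  99.6]), 83.6)
plate 150 (array([523.3,  35. ]), array([119.8,  96. ]), 83.9)
handle 60 (array([518. ,  36.5]), array([ 7. , 45.8]), 83.0)
handle 80 (array([518. ,  36.4]), array([11.2, 52.2]), 83.0)
[0.0, 0.0, 0.666, 1.263, -1.13, 0.078]
t2.15 tcp [ 132.8 -533.8  231.3] yaw 14.0 tilt [-0. -0.] F [ 0.5 -0.4  0.5] w 85.4 g 0.0
```

apply_moves(
  deltas=[
    [0,0,0.33,0.63,-0.57,0.04,1],
    [0,0,0.33,0.63,-0.57,0.04,1],
    [0,0,0.33,0.63,-0.57,0.04,1],
    [0,0,0.33,0.63,-0.57,0.04,1],
    [0,0,0.33,0.63,-0.57,0.04,1],
    [0,0,0.33,0.63,-0.57,0.04,1],
    [0,0,0.33,0.63,-0.57,0.04,1],
    [0,0,0.33,0.63,-0.57,0.04,1],
    [0,0,0.33,0.63,-0.57,0.04,1],
    [0,0,0.33,0.63,-0.57,0.04,1],
    [0,0,0.33,0.63,-0.57,0.04,1],
  ],
)

```text
clock: 3.07
eef_pos: [322.0, -252.2, 215.5]
tcp_rot: [[0.997, 0.072, -0.0], [0.072, -0.997, -0.001], [-0.0, 0.001, -1.0]]
wrist_force: [-0.3, -0.8, -0.2]
width: 85.5
grasp_force: 0.0
```

```bash
python3 -c "
from h import *
st();print(plan(519,36,150,-6.5),plan(519,36,20,-6.5))"
```

```text
t3.07 tcp [ 322.  -252.2  215.5] yaw 4.1 tilt [-0.    -0.001] F [-0.3 -0.8 -0.2] w 85.5 g 0.0
[0.002, 0.001, 0.354, 0.543, -0.683, 0.163] [0.002, 0.001, 0.354, 0.543, -0.684, 0.488]
```

apply_moves(
  deltas=[
    [0,0,0.35,0.54,-0.68,0.16,1],
    [0,0,0.35,0.54,-0.68,0.16,1],
    [0,0,0.35,0.54,-0.68,0.16,1],
    [0,0,0.35,0.54,-0.68,0.16,1],
    [0,0,0.35,0.54,-0.68,0.16,1],
    [0,0,0.35,0.54,-0.68,0.16,1],
    [0,0,0.35,0.54,-0.68,0.16,1],
    [0,0,0.35,0.54,-0.68,0.16,1],
    [0,0,0.35,0.54,-0.68,0.16,1],
    [0,0,0.35,0.54,-0.68,0.16,1],
    [0,0,0.35,0.54,-0.68,0.16,1],
    [0,0,0.35,0.54,-0.68,0.24,1],
    [0,0,0.35,0.54,-0.68,0.32,1],
    [0,0,0.35,0.54,-0.68,0.38,1],
    [0,0,0.35,0.54,-0.68,0.43,1],
    [0,0,0.35,0.54,-0.68,0.47,1],
    [0,0,0.35,0.54,-0.68,0.485,1],
    [0,0,0.35,0.54,-0.68,0.485,1],
  ],
  squeeze=30,
)

```text
clock: 4.57
eef_pos: [517.0, 31.2, 19.8]
tcp_rot: [[0.993, -0.117, -0.004], [-0.117, -0.993, -0.002], [-0.003, 0.003, -1.0]]
wrist_force: [-0.3, -0.6, 0.2]
width: 85.3
grasp_force: 0.0
```

apply_moves(
  deltas=[
    [0,0,0,0,0,0,0.5],
    [0,0,0,0,0,0,0.3],
    [0,0,0,0,0,0,0],
    [0,0,0,0,0,0,0],
    [0,0,0,0,0,0,0],
    [0,0,0,0,0,0,0],
    [0,0,0,0,0,0,0],
    [0,0,0,0,0,0,0],
    [0,0,0,0,0,0,0],
  ],
)

```text
clock: 5.32
eef_pos: [518.9, 35.5, 21.9]
tcp_rot: [[0.994, -0.112, 0.001], [-0.112, -0.994, 0.0], [0.001, -0.0, -1.0]]
wrist_force: [-0.9, 0.2, 5.2]
width: 13.8
grasp_force: 30.8
```

```bash
python3 -c "
from h import *
st();print(plan(470,-10,21,-5),plan(480,-150,21,-3),plan(480,-312.5,21,0))
im=grab_frame('top');sc=grab_frame('scene');cv2.imwrite('pics/g.png',np.vstack([cv2.resize(im[170:230,220:300],(400,300)),cv2.resize(sc[180:240,220:300],(400,300))]))"
```

```text
t5.32 tcp [518.9  35.5  21.9] yaw -6.4 tilt [0.001 0.   ] F [-0.9  0.2  5.2] w 13.8 g 30.8
[-0.001, -0.002, -0.047, -0.109, 0.127, 0.002] [-0.001, -0.002, -0.114, -0.045, 0.472, 0.002] [-0.001, -0.002, -0.214, 0.001, 0.875, 0.002]
```

View pics/g.png

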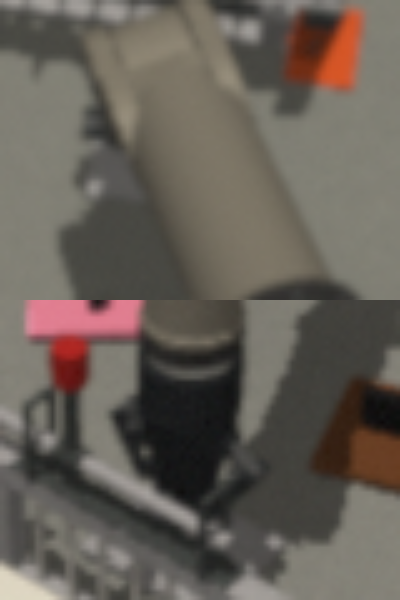

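apply_moves(
  deltas=[
    [0,0,-0.01,-0.03,0.01,0,0],
    [0,0,-0.03,-0.07,0.05,0,0],
    [0,0,-0.05,-0.09,0.11,0,0],
    [0,0,-0.07,-0.09,0.17,0,0],
    [0,0,-0.09,-0.08,0.23,0,0],
    [0,0,-0.1,-0.07,0.29,0,0],
    [0,0,-0.11,-0.065,0.35,0,0],
    [0,0,-0.13,-0.06,0.41,0,0],
    [0,0,-0.14,-0.05,0.47,0,0],
    [0,0,-0.15,-0.04,0.53,0,0],
    [0,0,-0.17,-0.035,0.59,0,0],
    [0,0,-0.18,-0.03,0.65,0,0],
    [0,0,-0.2,-0.02,0.71,0,0],
    [0,0,-0.21,-0.01,0.77,0,0],
    [0,0,-0.214,0,0.82,0,0],
    [0,0,-0.214,0.003,0.855,0,0],
    [0,0,-0.214,0.003,0.875,0,0],
    [0,0,-0.214,0.003,0.875,0,0],
    [0,0,-0.214,0.003,0.875,0,0],
  ],
)

```text
clock: 7.0
eef_pos: [482.0, -312.1, 21.9]
tcp_rot: [[1.0, 0.001, 0.003], [0.001, -1.0, 0.001], [0.003, -0.001, -1.0]]
wrist_force: [1.9, 1.7, 4.9]
width: 13.7
grasp_force: 30.8
```

```bash
python3 -c "
from h import *
st();im=grab_frame('top');sc=grab_frame('scene');cv2.imwrite('pics/p.png',np.vstack([cv2.resize(im[175:235,300:380],(400,300)),cv2.resize(sc[160:220,160:240],(400,300))]))"
```

```text
t7.00 tcp [ 482.  -312.1   21.9] yaw 0.0 tilt [0.003 0.001] F [1.9 1.7 4.9] w 13.7 g 30.8
```

View pics/p.png

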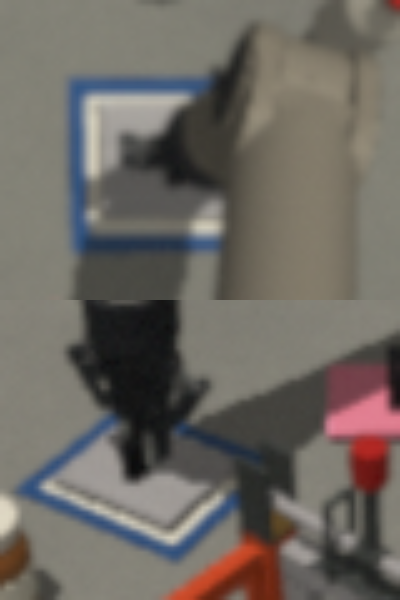

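```bash
python3 -c "
from h import *
im=grab_frame('top');g=cv2.cvtColor(im,cv2.COLOR_BGR2GRAY)
print(g[188:228,321:326].mean(1).round().astype(int).tolist())
print(im[188:228,321:326,2].mean(1).round().astype(int).tolist())
print('row',im[196:200,312:326,2].mean(0).round().astype(int).tolist())
for x in(533,433):print(x,proj('top',[x+10,-290,0]),proj('top',[x,-290,14]))
for x in(543.3,423.3,558.3,408.3):print(x,proj('top',[x,-290,0]))
print(proj('top',[483,-252,14]),proj('top',[483,-242.5,0]),proj('top',[483,-227.5,0]))
"
```

```text
[128, 123, 105, 86, 87, 127, 176, 185, 172, 165, 163, 162, 158, 143, 125, 122, 126, 125, 119, 112, 105, 94, 88, 87, 86, 88, 89, 93, 91, 89, 95, 108, 112, 96, 70, 51, 50, 59, 68, 71]
[130, 124, 98, 65, 61, 115, 177, 189, 175, 168, 166, 165, 161, 146, 127, 124, 128, 127, 122, 114, 107, 96, 90, 88, 88, 89, 91, 94, 93, 91, 97, 111, 115, 95, 63, 38, 38, 54, 67, 72]
row [127, 105, 68, 66, 118, 177, 204, 186, 164, 166, 170, 169, 169, 169]
533 [327.53723333 193.61325402] [328.27700905 195.45853142]
433 [328.38073957 216.79179566] [329.13523931 218.87702788]
543.3 [327.534725   193.54432834]
423.3 [328.54866828 221.40627528]
558.3 [327.4094765  190.10264951]
408.3 [328.67692543 224.93062831]
[319.78783019 207.18866893] [316.9906896  207.56191966] [313.49821809 207.5905045 ]
```

apply_moves(
  deltas=[
    [0,0,0,0,0,0,0.4],
    [0,0,0,0,0,0,0.7],
    [0,0,0,0,0,0,1],
    [0,0,0,0,0,0,1],
    [0,0,0,0,0,0,1],
    [0,0,0,0,0,0,1],
    [0,0,0,0,0,-0.08,1],
    [0,0,0,0,0,-0.18,1],
    [0,0,0,0,0,-0.28,1],
    [0,0,0,0,0,-0.38,1],
    [0,0,0,0,0,-0.48,1],
    [0,0,0,0,0,-0.58,1],
    [0,0,0,-0.1,0,-0.68,1],
    [0,0,0,-0.2,0,-0.75,1],
    [0,0,0,-0.3,0,-0.75,1],
    [0,0,0,-0.35,0,-0.75,1],
    [0,0,0,-0.35,0,-0.75,1],
  ],
)

```text
clock: 8.57
eef_pos: [333.4, -315.3, 323.0]
tcp_rot: [[1.0, -0.01, -0.005], [-0.01, -1.0, -0.005], [-0.004, 0.005, -1.0]]
wrist_force: [-0.8, -0.9, -0.3]
width: 85.4
grasp_force: 0.0
```

```bash
cat > k.py <<'E'
from h import *
st();pr=[]
fr={c:grab_frame(c) for c in("top","scene")}
P0=np.array([624,4,243.])
for c in fr:
  h=cv2.cvtColor(fr[c],cv2.COLOR_BGR2HSV);m=cv2.inRange(h,(0,150,60),(4,255,255))|cv2.inRange(h,(172,150,60),(180,255,255))
  n,l,s,ce=cv2.connectedComponentsWithStats(m);e=proj(c,P0)
  i=1+np.argmin(np.linalg.norm(ce[1:]-e,axis=1));print(c,ce[i].round(1),e.round(1),s[i]);pr.append((c,ce[i]))
# LSQ of two rays
A=[];b=[]
for c,p in pr:
  o,d=ray(c,p);d/=np.linalg.norm(d);M=np.eye(3)-np.outer(d,d);A.append(M);b.append(M@o);print(c,onz(c,p,243).round(1),onz(c,p,250).round(1))
print(np.linalg.lstsq(np.vstack(A),np.hstack(b),rcond=None)[0].round(1))
o=np.hstack([cv2.resize(fr["top"][150:230,220:380],(800,400))]);o=np.vstack([o[:,:],cv2.resize(fr["scene"][175:215,200:280],(800,200) if 0 else (400,200)).repeat(1,axis=1) if 0 else np.hstack([cv2.resize(fr["scene"][175:225,160:240],(400,200)),cv2.resize(fr["scene"][175:225,210:290],(400,200))])])
cv2.imwrite("pics/k.png",o)
print(plan(*map(float,(627,3,320)),-8.8))
E
python3 k.py
```

```text
t8.57 tcp [ 333.4 -315.3  323. ] yaw -0.6 tilt [-0.005 -0.005] F [-0.8 -0.9 -0.3] w 85.4 g 0.0
top [260.3 162.2] [260.3 162.9] [257 159   7   8  40]
scene [233.4 192. ] [234.2 192.4] [230 187   7  11  63]
top [626.7   4.2 243. ] [625.1   4.4 250. ]
scene [6.232e+02 5.000e-01 2.430e+02] [630.6   5.4 250. ]
[626.4   3.5 246.2]
[0.004, -0.001, 0.287, 0.717, -0.794, 0.003]
```

View pics/k.png

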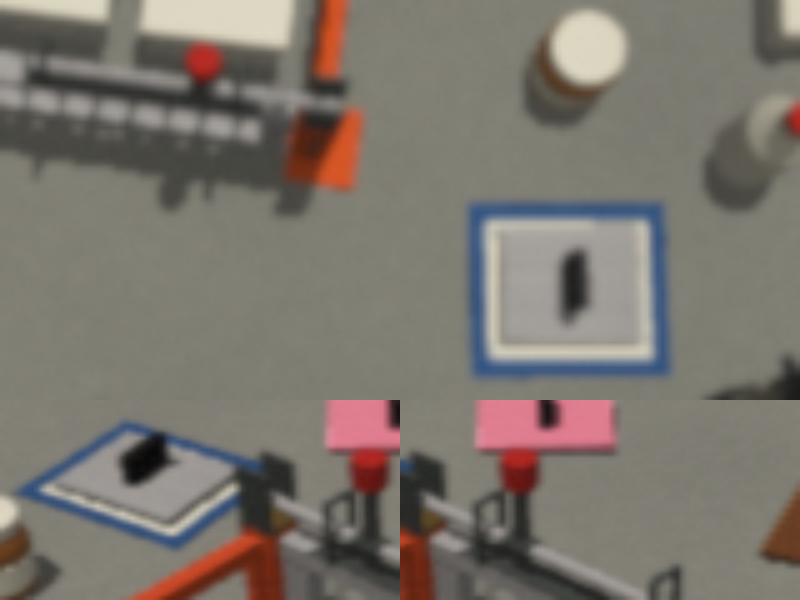

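apply_moves(
  deltas=[
    [0,0,0.28,0.715,-0.79,0,1],
    [0,0,0.28,0.715,-0.79,0,1],
    [0,0,0.28,0.715,-0.79,0,1],
    [0,0,0.28,0.715,-0.79,0,1],
    [0,0,0.28,0.715,-0.79,0,1],
    [0,0,0.28,0.715,-0.79,0,1],
    [0,0,0.28,0.715,-0.79,0,1],
    [0,0,0.28,0.715,-0.79,0,1],
    [0,0,0.28,0.715,-0.79,0,1],
    [0,0,0.28,0.715,-0.79,0,1],
    [0,0,0.28,0.715,-0.79,0,1],
    [0,0,0.28,0.715,-0.79,0,1],
    [0,0,0.28,0.715,-0.79,0,1],
    [0,0,0.28,0.715,-0.79,0,1],
  ],
)

```text
clock: 9.83
eef_pos: [626.5, 2.8, 320.6]
tcp_rot: [[0.989, -0.146, -0.001], [-0.146, -0.989, -0.0], [-0.001, 0.001, -1.0]]
wrist_force: [-0.6, -0.5, -0.6]
width: 85.4
grasp_force: 0.0
```

```bash
python3 -c "
from h import *
st();print(plan(626.5,3.5,224,-8.8))"
```

```text
t9.83 tcp [626.5   2.8 320.6] yaw -8.4 tilt [-0.001 -0.   ] F [-0.6 -0.5 -0.6] w 85.4 g 0.0
[0.001, 0.002, 0.013, -0.0, -0.002, 0.241]
```

apply_moves(
  deltas=[
    [0,0,0,0,0,0.06,1],
    [0,0,0,0,0,0.12,1],
    [0,0,0,0,0,0.17,1],
    [0,0,0,0,0,0.21,1],
    [0,0,0,0,0,0.23,1],
    [0,0,0,0,0,0.24,1],
    [0,0,0,0,0,0.24,1],
    [0,0,0,0,0,0.24,0.6],
    [0,0,0,0,0,0.24,0.45],
    [0,0,0,0,0,0.24,0.38],
    [0,0,0,0,0,0.24,0.32],
    [0,0,0,0,0,0.24,0.2],
    [0,0,0,0,0,0.24,0],
    [0,0,0,0,0,0.24,0],
    [0,0,0,0,0,0.24,0],
    [0,0,0,0,0,0.24,0],
  ],
  squeeze=50,
)

```text
clock: 11.17
eef_pos: [626.8, 3.3, 226.0]
tcp_rot: [[0.989, -0.146, 0.001], [-0.146, -0.989, 0.0], [0.001, -0.0, -1.0]]
wrist_force: [0.5, -1.0, 3.4]
width: 24.7
grasp_force: 49.0
```

```bash
python3 -c "
from h import *
st()
for z in(244,246):print(plan(626.5,3.5,z,-8.8))
im=grab_frame('scene');cv2.imwrite('pics/b.png',cv2.resize(im[150:240,190:310],(800,600)))"
```

```text
t11.17 tcp [626.8   3.3 226. ] yaw -8.4 tilt [0.001 0.   ] F [ 0.5 -1.   3.4] w 24.7 g 49.0
[-0.001, -0.002, 0.013, -0.001, -0.0, -0.045]
[-0.001, -0.002, 0.013, -0.001, -0.0, -0.05]
```

View pics/b.png

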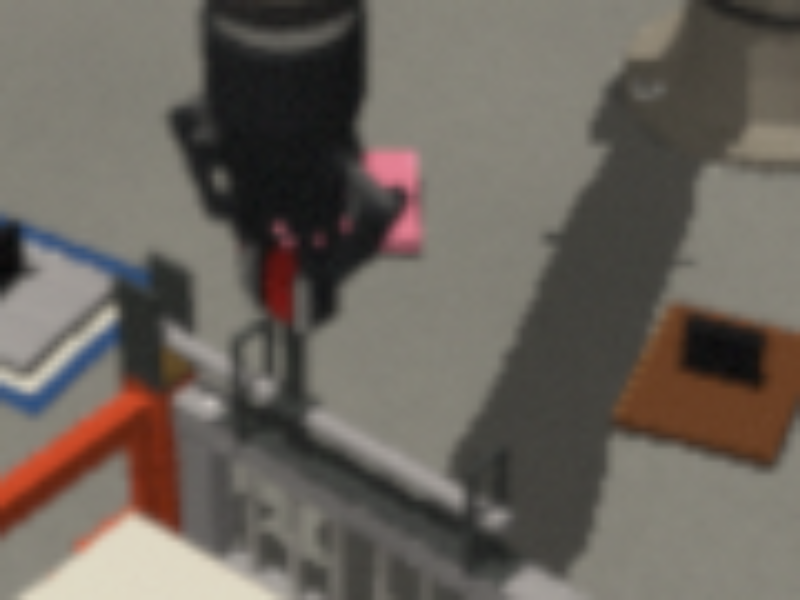

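apply_moves(
  deltas=[
    [0,0,0,0,0,-0.01,0],
    [0,0,0,0,0,-0.02,0],
    [0,0,0,0,0,-0.03,0],
    [0,0,0,0,0,-0.04,0],
    [0,0,0,0,0,-0.05,0],
    [0,0,0,0,0,-0.053,0],
    [0,0,0,0,0,-0.053,0],
    [0,0,0,0,0,-0.053,0],
  ],
)

```text
clock: 11.88
eef_pos: [626.6, 3.2, 246.6]
tcp_rot: [[0.989, -0.146, 0.0], [-0.146, -0.989, 0.0], [0.0, -0.0, -1.0]]
wrist_force: [2.2, 2.0, -3.1]
width: 24.6
grasp_force: 49.1
```

```bash
python3 -c "
from h import *
st()
w=np.radians(-8.8);by=np.array([-np.sin(w),np.cos(w)])
s=status.get_obs();p=np.array(s['eef_pos'][:2]);print(plan(*(p+by*50),s['eef_pos'][2],-8.8))
im=grab_frame('scene');cv2.imwrite('pics/b2.png',cv2.resize(im[165:225,200:280],(800,600),interpolation=cv2.INTER_CUBIC))"
```

```text
t11.88 tcp [626.6   3.2 246.6] yaw -8.4 tilt [0. 0.] F [ 2.2  2.  -3.1] w 24.6 g 49.1
[-0.001, -0.001, 0.013, 0.001, -0.125, 0.0]
```

View pics/b2.png

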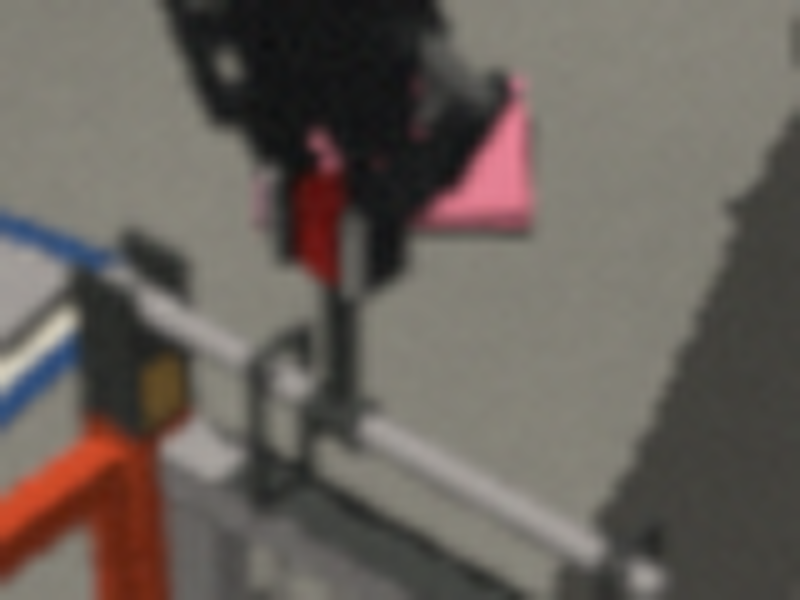

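apply_moves(
  deltas=[
    [0,0,0,0,-0.015,0,0],
    [0,0,0,0,-0.03,0,0],
    [0,0,0,0,-0.045,0,0],
    [0,0,0,0,-0.06,0,0],
    [0,0,0,0,-0.075,0,0],
    [0,0,0,0,-0.09,0,0],
    [0,0,0,0,-0.105,0,0],
    [0,0,0,0,-0.12,0,0],
    [0,0,0,0,-0.128,0,0],
    [0,0,0,0,-0.13,0,0],
    [0,0,0,0,-0.13,0,0],
  ],
)

```text
clock: 12.85
eef_pos: [634.4, 55.7, 246.7]
tcp_rot: [[0.989, -0.145, 0.001], [-0.145, -0.989, 0.002], [0.001, -0.002, -1.0]]
wrist_force: [4.2, 0.9, -3.3]
width: 25.0
grasp_force: 49.2
```

```bash
cat > sw.py <<'E'
from h import *
st();s=status.get_obs();p=np.array(s["eef_pos"]);H=np.array([661.4,224.9])
im=grab_frame('scene');cv2.imwrite('pics/b3.png',cv2.resize(im[165:225,200:280],(800,600),interpolation=cv2.INTER_CUBIC))
v=p[:2]-H;print("r",np.linalg.norm(v),"dir",np.degrees(np.arctan2(v[1],v[0])))
for a in(-3,-6,-9,-12,-15,-18,-20,-21):
  q=H+Ro.from_euler("z",a,degrees=True).as_matrix()[:2,:2]@v
  print(a,plan(*q,p[2],-8.6+a))
E
python3 sw.py
```

```text
t12.85 tcp [634.4  55.7 246.7] yaw -8.4 tilt [0.001 0.002] F [ 4.2  0.9 -3.3] w 25.0 g 49.2
r 171.29616134280474 dir -99.07696045045573
-3 [-0.004, -0.001, 0.108, -0.022, -0.001, 0.0]
-6 [-0.004, -0.001, 0.208, -0.045, -0.003, 0.0]
-9 [-0.004, -0.001, 0.308, -0.067, -0.006, 0.0]
-12 [-0.004, -0.001, 0.408, -0.089, -0.01, 0.0]
-15 [-0.004, -0.001, 0.508, -0.111, -0.016, 0.0]
-18 [-0.004, -0.001, 0.608, -0.132, -0.023, 0.0]
-20 [-0.004, -0.001, 0.675, -0.146, -0.028, 0.0]
-21 [-0.004, -0.001, 0.708, -0.153, -0.03, 0.0]
```

View pics/b3.png

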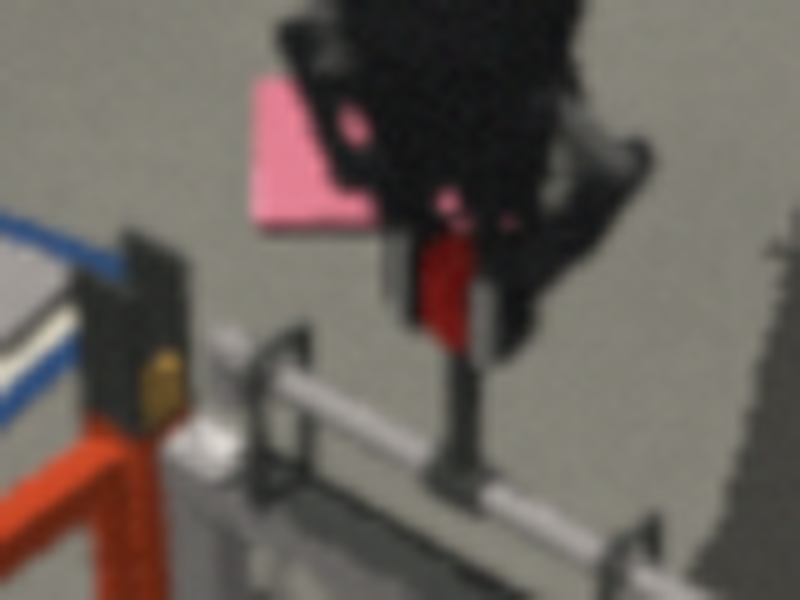

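apply_moves(
  deltas=[
    [0,0,0.036,-0.008,0,0,0],
    [0,0,0.072,-0.015,-0.001,0,0],
    [0,0,0.108,-0.022,-0.001,0,0],
    [0,0,0.158,-0.034,-0.002,0,0],
    [0,0,0.208,-0.045,-0.003,0,0],
    [0,0,0.258,-0.056,-0.005,0,0],
    [0,0,0.308,-0.067,-0.006,0,0],
    [0,0,0.358,-0.078,-0.008,0,0],
    [0,0,0.408,-0.089,-0.01,0,0],
    [0,0,0.458,-0.1,-0.013,0,0],
    [0,0,0.508,-0.111,-0.016,0,0],
    [0,0,0.558,-0.122,-0.02,0,0],
    [0,0,0.608,-0.132,-0.023,0,0],
    [0,0,0.65,-0.142,-0.026,0,0],
    [0,0,0.69,-0.15,-0.029,0,0],
    [0,0,0.69,-0.15,-0.029,0,0],
    [0,0,0.69,-0.15,-0.029,0,0],
    [0,0,0.69,-0.15,-0.029,0,0],
  ],
)

```text
clock: 14.4
eef_pos: [576.5, 74.1, 246.6]
tcp_rot: [[0.873, -0.487, 0.0], [-0.487, -0.873, -0.001], [0.0, 0.001, -1.0]]
wrist_force: [3.8, -1.6, -1.6]
width: 24.4
grasp_force: 49.3
```

```bash
cat > e.py <<'E'
from h import *
st();s=status.get_obs();p=np.array(s["eef_pos"]);H=np.array([661.4,224.9]);v=p[:2]-H
print("r",np.linalg.norm(v),"open by tcp",-99.08-np.degrees(np.arctan2(v[1],v[0])))
f={c:grab_frame(c) for c in("top","scene")}
for c in f:
  for n in("gate_hinge","gate_free_end"):
    print(c,n,[(np.round(d["at"],1).tolist(),round(d["score"],2),onz(c,d["at"],135)[:2].round().tolist()) for d in mark_of(c,n)[:2]])
for a in(15,20,25):
  d=np.radians(-98.8-a);E=np.r_[H+300*np.array([np.cos(d),np.sin(d)]),135];print(a,E.round(),*[proj(c,E).round(1) for c in f])
cv2.imwrite('pics/e.png',np.vstack([cv2.resize(f["top"][145:205,190:310],(600,300)),cv2.resize(f["scene"][170:230,190:310],(600,300))]))
E
python3 e.py
```

```text
t14.40 tcp [576.5  74.1 246.6] yaw -29.1 tilt [ 0.    -0.001] F [ 3.8 -1.6 -1.6] w 24.4 g 49.3
r 173.02822861217376 open by tcp 20.304030779140064
top gate_hinge [([280.8, 169.3], 0.68, [622.0, -80.0]), ([208.2, 162.4], 0.61, [652.0, 208.0])]
top gate_free_end [([370.3, 179.2], 0.36, [580.0, -435.0])]
scene gate_hinge [([285.0, 248.8], 0.61, [666.0, 219.0])]
scene gate_free_end [([238.8, 196.3], 0.55, [520.0, -45.0]), ([376.0, 278.0], 0.37, [631.0, 500.0])]
15 [540. -50. 135.] [273.6 189.8] [234.7 198.8]
20 [517. -38. 135.] [270.7 195.7] [240.8 196.4]
25 [495. -24. 135.] [267.3 201.4] [247.2 194.4]
```

View pics/e.png

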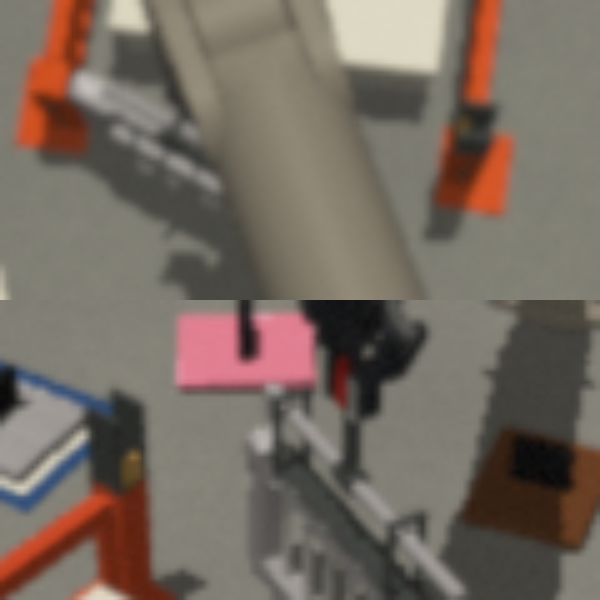

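```bash
python3 -c "
from h import *
st();print(job_done())"
```

```text
t14.70 tcp [576.5  74.2 246.3] yaw -29.1 tilt [-0.    -0.001] F [ 3.2 -2.1 -2.1] w 24.8 g 49.3
the job is handed in; nothing more can be done
None
```

I handed the job in at 14.7 s: the plate was slid into the blue rectangle and let go, the bolt was lifted over the lip and drawn about 52 mm, and the gate is held about 20° open with the knob still gripped. The handover call returned no verdict.

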